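# Show the fault in a centrifuge rotor's load

## Task

The rotor on the loading stand is out of balance: one tube has no partner in the pocket straight across the rotor. With the fingers straight down, point at that lone tube from just above its cap for two seconds without touching it, then in the same way for two seconds at the empty pocket straight across from it where the partner is missing, and finally press the larger of the two round keys on the key box all the way down and let it go, to report the load as faulty. Do not point at any other tube or pocket (keep well above them while moving), do not touch the rotor or any tube, leave the smaller key alone and do not disturb the jar, the beaker or the marker.

Things in the scene. Friction and masses are not known exactly. Their poses are not given: they have to be found in the camera images.
- rotor: Metal rotor, 204 mm across, fixed on a low stand; origin at the centre of its underside, z up. Eight upright tube sleeves (pockets: 26 mm outside, 20 mm inside, mouths 77 mm above the bench) stand on a circle of radius 85 mm, 45 degrees apart; the lone tube stands on the rotor's +x axis, the empty pocket across from it on -x. Nut on the axis 80 mm high.
- lone_tube: The lone tube: clear sample tube with a white cap, 16 mm diameter, cap 21 mm, 82 mm long, 18 g, standing loose and upright in its pocket with the pocket across from it empty. Origin at the centre of its foot, z up along the tube. All five tubes look alike; only this one has no partner straight across.
- lone_tube_cap (a point): Centre of the top face of the lone tube's cap, 82 mm above the tube's origin, about 108 mm above the bench and 31 mm above the pocket mouths.
- gap_pocket (a point): Centre of the mouth of the empty pocket straight across the rotor from the lone tube, 77 mm above the bench.
- pair1_tube_a: Tube of balanced pair 1, same size and make as the lone tube; its partner (pair 1 tube b) stands straight across. Origin at the centre of its foot, z up.
- pair1_tube_a_cap (a point): Centre of the top of the cap of pair 1 tube a, about 108 mm above the bench.
- pair1_tube_b: Tube of balanced pair 1, same size and make as the lone tube; its partner (pair 1 tube a) stands straight across. Origin at the centre of its foot, z up.
- pair1_tube_b_cap (a point): Centre of the top of the cap of pair 1 tube b, about 108 mm above the bench.
- pair2_tube_a: Tube of balanced pair 2, same size and make as the lone tube; its partner (pair 2 tube b) stands straight across. Origin at the centre of its foot, z up.
- pair2_tube_a_cap (a point): Centre of the top of the cap of pair 2 tube a, about 108 mm above the bench.
- pair2_tube_b: Tube of balanced pair 2, same size and make as the lone tube; its partner (pair 2 tube a) stands straight across. Origin at the centre of its foot, z up.
- pair2_tube_b_cap (a point): Centre of the top of the cap of pair 2 tube b, about 108 mm above the bench.
- spare_pocket_a (a point): Centre of the mouth of an empty pocket with another empty pocket (spare b) straight across, 77 mm above the bench: balanced, not to be pointed at.
- spare_pocket_b (a point): Centre of the mouth of an empty pocket with another empty pocket (spare a) straight across, 77 mm above the bench: balanced, not to be pointed at.
- key_box: White box fixed on the bench, 100 x 160 x 45 mm (x, y, z), origin at the centre of its underside. On its top are two round grey keys in black housings, the large one 38 mm from the centre on the box's +y side, the small one 38 mm on its -y side. The box may be turned any way.
- large_key (a joint): Travel of the larger key (36 mm diameter), 0 up to 0.006 m fully down; it springs back when let go. Pressed straight down, fully down takes about 5 N.
- small_key (a joint): Travel of the smaller key (18 mm diameter), 0 up, 0.006 m down. Not to be pressed.
- jar: Closed jar, 56 mm diameter, 75 mm tall, loose, beyond the work; origin at the centre of its foot. Bystander.
- beaker: Open glass beaker, 60 mm diameter, 70 mm tall, loose, on the left of the work; origin at the centre of its foot. Bystander.
- marker: Capped marker pen lying on the bench on the right of the work, 130 mm long, 12 mm thick, along its own x; origin under its middle. Bystander.
- large_key_top (a point): Centre of the top face of the larger key, 67 mm above the bench when up and 10 mm above its black housing (52 mm diameter); it moves down with the key.
Things that resemble listed ones, but are neither listed nor needed, are in the scene too. Several things have the shape of the key_box; the one meant has the colours described above.

How it is judged:
On the way, in this order (a step that is already met when the one before it is completed fails the run):
1. held above the cap of the lone tube for 1.5 s (TCP within 16 mm horizontally of its centre and 18 to 85 mm above it, tool within 0.35 rad of straight down) (horizontal distance between the grasp point and lone_tube_cap below 0.016 m and z of the grasp point in the frame of lone_tube_cap between 0.018 and 0.085 m and angle between the grasp point's own z axis and vertical above 2.79159 rad), for 1.5 s.
2. held above the empty pocket across from the lone tube for 1.5 s (TCP within 16 mm horizontally of its centre and 18 to 85 mm above it, tool within 0.35 rad of straight down) (horizontal distance between the grasp point and gap_pocket below 0.016 m and z of the grasp point in the frame of gap_pocket between 0.018 and 0.085 m and angle between the grasp point's own z axis and vertical above 2.79159 rad), for 1.5 s.
3. the larger key is pressed down by the fingers (at least 4.5 of its 6 mm) (value of joint large_key above 0.0045 m and contact force between the fingers and key_box above 0.5 N), for 0.05 s.
At the end, for the whole second after the job is handed in: Both keys are up again (within 1.5 mm), every tube is still upright in its pocket (moved less than 6 mm, tilted less than 0.1 rad), and the jar, beaker and marker are within 15 mm of where they stood (distance of each of lone_tube, pair1_tube_a, pair1_tube_b, pair2_tube_a, pair2_tube_b from where it was at the start of the episode below 0.006 m and angle between each of lone_tube, pair1_tube_a, pair1_tube_b, pair2_tube_a, pair2_tube_b's own z axis and vertical below 0.1 rad and distance of each of jar, beaker, marker from where it was at the start of the episode below 0.015 m and value of joint each of large_key, small_key below 0.0015 m); the robot touches nothing.
It fails at once if a tube or the rotor is touched (more than 0.3 N) (contact force between any of the fingers, the arm and lone_tube above 0.3 N or contact force between any of the fingers, the arm and pair1_tube_a above 0.3 N or contact force between any of the fingers, the arm and pair1_tube_b above 0.3 N or contact force between any of the fingers, the arm and pair2_tube_a above 0.3 N or contact force between any of the fingers, the arm and pair2_tube_b above 0.3 N or contact force between any of the fingers, the arm and rotor above 0.3 N).
It fails at once if a tube is lifted or pushed out of place (more than 8 mm) (distance of any of lone_tube, pair1_tube_a, pair1_tube_b, pair2_tube_a, pair2_tube_b from where it was at the start of the episode above 0.008 m).
It fails at once if another tube or pocket is pointed at (TCP within 16 mm horizontally and less than 50 mm above the cap, or 60 mm above the pocket mouth) ((horizontal distance between the grasp point and pair1_tube_a_cap below 0.016 m and z of the grasp point in the frame of pair1_tube_a_cap below 0.05 m) or (horizontal distance between the grasp point and pair1_tube_b_cap below 0.016 m and z of the grasp point in the frame of pair1_tube_b_cap below 0.05 m) or (horizontal distance between the grasp point and pair2_tube_a_cap below 0.016 m and z of the grasp point in the frame of pair2_tube_a_cap below 0.05 m) or (horizontal distance between the grasp point and pair2_tube_b_cap below 0.016 m and z of the grasp point in the frame of pair2_tube_b_cap below 0.05 m) or (horizontal distance between the grasp point and spare_pocket_a below 0.016 m and z of the grasp point in the frame of spare_pocket_a below 0.06 m) or (horizontal distance between the grasp point and spare_pocket_b below 0.016 m and z of the grasp point in the frame of spare_pocket_b below 0.06 m)).
It fails at once if the smaller key is pressed (more than 2 mm) (value of joint small_key above 0.002 m).
It fails at once if a bystander is disturbed (moved more than 20 mm) (distance of any of jar, beaker, marker from where it was at the start of the episode above 0.02 m).
It also fails if it takes over 53 s, if anything falls off the work surface, if the arm or the gripper's body presses on something with over 40 N, if the wrist force passes 120 N, or if a joint passes its speed limit or range.

## Robot

A 6-joint arm with a two-finger parallel gripper is mounted at the origin on the work surface. World frame = base frame: x ahead of the robot, y to its left, z up, the work surface at z = 0. Lengths are in m, angles in rad, forces in N, time in s.
With the tool pointing down it reaches from about 0.35 to 0.925 m from the base axis. Payload 6.4 kg.
Tool frame: the origin (TCP) lies between the finger pads, 19 mm behind the fingertips; this is the grasp point; z points along the fingers, y is the line along which they close (so a half turn about z gives the same grasp; the last joint's range is limited). The gripper opens to 94 mm and grips with 3 to 60 N. Pads are 16 mm wide; open, the fingers measure 119 mm over their backs; the gripper's body (75 mm by 177 mm) begins 78 mm behind the grasp point.
Start: joints at [-1.37, 0.245, 1.558, -0, 1.339, -0.174], TCP at [0.238, -0.605, 0.224] pointing down, gripper open.
Joint ranges: [-3.13, 3.13], [-1.02, 2.26], [0.13, 2.54], [-0.95, 4.09], [0.21, 2.88], [-2.74, 2.74]. Speed limits (rad/s): [2.57, 2.57, 3.14, 3.14, 3.14, 3.14].

## Interface

Orientations are given as a unit quaternion [x, y, z, w].
In Python, from plant import bot gives the robot as it stands.
- The arm moves only by the tool carry_out, never from a script. Its argument "deltas" is text: rows parted by semicolons, each of 6 numbers parted by spaces: the shift along the tool's x, y, z in mm, then the turn, a rotation vector about the tool's x, y, z in rad. In form: tx ty tz wx wy wz; .... A call has 1 to 12 rows; each row is the pose to reach, as a shift and turn from the pose commanded when the call began, along the tool's axes at that moment; what a row does not reach only later rows make up. A row lasts 1/12 s, in which the tool goes at most 41.7 mm and 7.16 degrees, less where a joint would pass 70% of its speed; a pose out of reach is approached as far as the arm can. A call with a gripper value outside its range is refused whole. "hand" is the opening, from 0 (shut) to 1 (fully open), set as the call begins (left out, the last holds). The fingers move at their own pace and stop on an object; "grip_force" is the grip in N (left out, the last holds). Time passes only in rows, so rows that repeat a pose let the fingers close. It gives the time, the measured TCP pose, the force, the opening and the grip force at its end, in the units of the state.
- bot.get_state(): the state, without advancing time (a new reading comes with each control period).
- bot.get_image(name): name is "scene" or "top" or "wrist"; returns the picture (480x640x3 uint8, blue, green, red); there is no depth.
- bot.calibration(name): a dict with "K" (3x3 intrinsics, pixels), "pose" (4x4, takes a point from camera to world coordinates). Camera axes: x right, y down, z forward; pixel columns grow to the right and rows downward; lengths in m; the calibration is good to about 2 mm. A picture is of the moment at which its call begins: read the wrist's pose just before it. calibration takes no time and is no camera call; for the wrist camera it gives the pose at the moment of the call.
- bot.job_done(): hands the job in; it is judged then, once.
The state is a dict: "time": time; "joint_pos": joint angles; "joint_vel": joint speeds; "joint_efforts": joint torques, N m; "eef_pos": TCP position; "tcp_rot": TCP orientation; "force": force on the tool from outside, world axes, zero at the start; "wrist_torque": the same for the moment, N m; "grip_width": finger opening in m; "grip_force": force on a finger pad.
Only numpy, scipy, OpenCV 4.12 (cv2) and the standard library are available. Lean on these libraries where they do the work, as an engineer would, in place of code of your own. Each camera call takes 0.05 s, during which the arm holds its last target. There are 200 camera calls.

## Working session

There is one attempt and no reset: what is moved stays moved. The work goes in short steps, Python scripts to look and compute and a tool call to move; the robot and the scene stay as the last step left them, time stands still between calls to the robot, and variables do not carry over. Pictures are saved under pics/ and viewed, at most 10 in all, crops included, and the job is handed in when it is done.

Besides the shell and the picture viewer there is one more tool, called after "Request:" as a command line: name --argument value ..., lists and objects as JSON in quotes. carry_out: Moves the arm, as the interface text tells. Its arguments: {"type":"object","properties":{"deltas":{"type":"string"},"hand":{"type":"number"},"grip_force":{"type":"number"}},"required":["deltas"]}

```bash
mkdir -p pics && cat > h.py <<'E'
import numpy as np, cv2
from plant import bot
def ray(cal,u,v,z):
    K=np.array(cal["K"]);T=np.array(cal["pose"])
    d=T[:3,:3]@np.linalg.solve(K,[u,v,1.]);o=T[:3,3]
    return o+d*(z-o[2])/d[2]
E
python3 - <<'E'
from h import *
for n in("top","scene"):
    cv2.imwrite(f"pics/{n}0.png",bot.get_image(n))
    c=bot.calibration(n);print(n,np.round(c["K"],1).tolist(),np.round(c["pose"],3).tolist())
s=bot.get_state();print(s["time"],s["eef_pos"],s["tcp_rot"])
E
```

```text
top [[593.4, 0.0, 322.1], [0.0, 593.4, 238.1], [0.0, 0.0, 1.0]] [[0.026, -0.991, 0.133, 0.393], [-1.0, -0.025, 0.01, -0.103], [-0.007, -0.133, -0.991, 1.424], [0.0, 0.0, 0.0, 1.0]]
scene [[493.6, 0.0, 320.5], [0.0, 493.6, 238.9], [0.0, 0.0, 1.0]] [[0.894, 0.322, -0.312, 0.932], [0.448, -0.671, 0.591, -0.755], [-0.019, -0.668, -0.744, 0.971], [0.0, 0.0, 0.0, 1.0]]
0.1 [ 0.23786225 -0.60436538  0.22325299] [ 9.82490620e-01  1.86310012e-01 -1.08661185e-05 -8.72161185e-04]
```

View pics/top0.png

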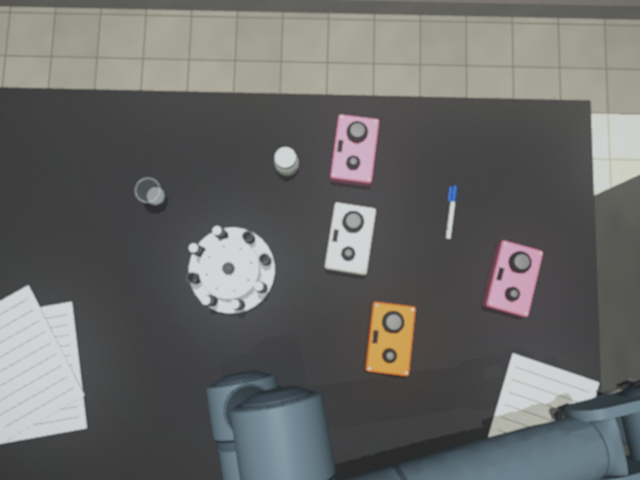

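View pics/scene0.png

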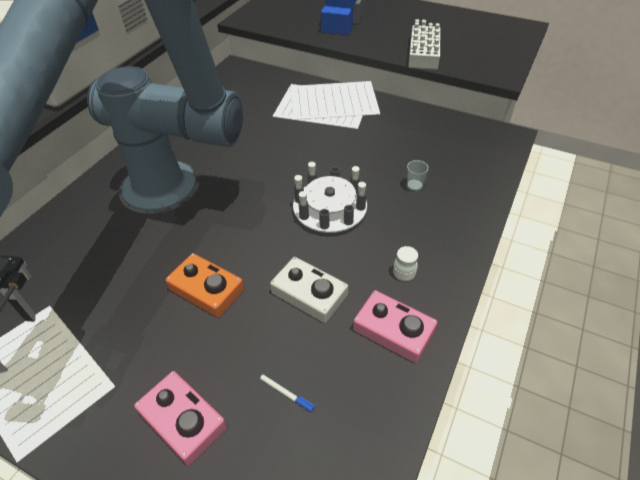

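The top view shows a rotor at (231,269). Four boxes could be taken for the key box: white (350,239), pink (355,150), pink (513,279) and orange (390,339). I choose the white one, whose large key is at (353,221) and small key at (348,254). Next is one close crop of the rotor and that box.

```bash
python3 - <<'E'
from h import *
im=cv2.imread("pics/top0.png");c=bot.calibration("top")
a=cv2.resize(im[190:320,180:380],None,fx=4,fy=4,interpolation=cv2.INTER_CUBIC);cv2.imwrite("pics/crop0.png",a)
def proj(p):
    T=np.linalg.inv(c["pose"]);q=c["K"]@(T[:3,:3]@p+T[:3,3]);return q[:2]/q[2]
# rotor disc: bright low-sat blob
g=cv2.cvtColor(im,cv2.COLOR_BGR2HSV);m=((g[...,2]>120)&(g[...,1]<60)).astype(np.uint8)
n,l,st,ce=cv2.connectedComponentsWithStats(m)
for i in range(1,n):
    x,y,w,h,A=st[i]
    if 150<x+w/2<400 and 120<y+h/2<330 and A>20: print(st[i],ce[i].round(1))
gr=cv2.cvtColor(im,cv2.COLOR_BGR2GRAY)
for z,(u,v) in ((.08,(228.5,268.5)),(.067,(353.3,221)),(.067,(348,253.5))): print(ray(c,u,v,z).round(4))
E
```

```text
[ 331  114   47   68 2100] [354.7 147.6]
[274 146  25  28 537] [285.5 159.5]
[350 158   7   6  34] [352.9 160.6]
[147 187  17  17 243] [155.  195.2]
[ 324  202   53   73 2474] [350.1 239.4]
[346 213  15  15 174] [353.  220.1]
[ 188  225   88   89 5486] [230.9 269.7]
[345 249   7   7  39] [348.  252.4]
[386 314  15  16 180] [393.3 321.6]
[0.4979 0.1214 0.08  ]
[ 0.6164 -0.1604  0.067 ]
[ 0.5405 -0.1497  0.067 ]
```

View pics/crop0.png

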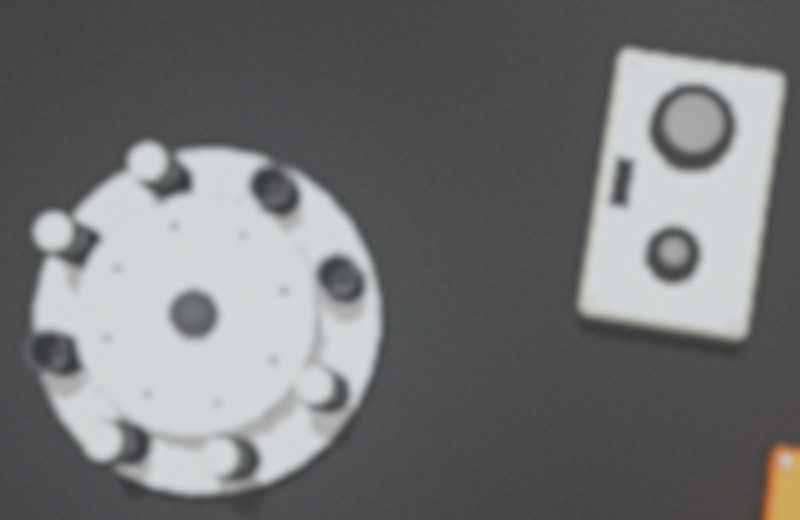

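Crop: the caps are at (148,160), (52,230), (108,440), (232,457) and (322,385), and the empty mouths at (275,188), (342,278) and (55,352). Going round, the only cap facing an empty mouth is (108,440), so that is the lone tube and the gap is (275,188). The white box shows a grey large key at (692,124) and a small key at (673,251).

```bash
python3 - <<'E'
from h import *
from scipy.optimize import least_squares
from scipy.spatial.transform import Rotation as R
c=bot.calibration("top")
P=[(108,440,.108,0),(232,457,.108,1),(322,385,.108,2),(342,278,.077,3),(275,188,.077,4),(148,160,.108,5),(52,230,.108,6),(55,352,.077,7)]
pts=np.array([ray(c,180+(u+.5)/4-.5,190+(v+.5)/4-.5,z)[:2] for u,v,z,_ in P])
f=lambda q,i=np.arange(8):np.c_[q[0]+.085*np.cos(q[2]+q[3]*i*np.pi/4),q[1]+.085*np.sin(q[2]+q[3]*i*np.pi/4)]
d=pts[0]-pts.mean(0)
for s in(1.,):
    r=least_squares(lambda q:(f([*q,s])-pts).ravel(),[*pts.mean(0),np.arctan2(d[1],d[0])]);print(s,r.x,(r.fun.reshape(-1,2)*1e3).round(1).tolist())
    F=f([*r.x,s])
# cap silhouettes from scene image would check; key:
L=ray(c,180+692.5/4-.5,190+124.5/4-.5,.067)
st=bot.get_state();M=R.from_quat(st["tcp_rot"]).as_matrix();p=st["eef_pos"]
print("lone",F[0],"gap",F[4],"key",L)
for n,t in(("lone",[*F[0],.165]),("gap",[*F[4],.165]),("key",[*L[:2],.15])):print(n,((np.array(t)-p)@M*1e3).round(1))
print(M.round(3),p)
E
```

```text
1.0 [0.49948301 0.12075222 2.64918787] [[-1.0, -0.9], [0.1, 3.3], [0.3, 1.1], [2.4, 0.1], [1.9, 0.8], [-1.5, -2.2], [-1.8, -3.6], [-0.4, 1.3]]
lone [0.42458113 0.16093566] gap [0.57438489 0.08056878] key [ 0.61726466 -0.15883728  0.067     ]
lone [ 453.9 -643.7   59.5]
gap [ 563.9 -514.1   59.3]
key [ 516.1 -275.6   73.9]
[[ 0.931  0.366 -0.   ]
 [ 0.366 -0.931  0.002]
 [ 0.    -0.002 -1.   ]] [ 0.23786225 -0.60436538  0.22325299]
```

Request:
carry_out --deltas "15 -12 0 0 0 0;40 -31 0 0 0 0;70 -54 0 0 0 0;100 -77 0 0 0 0;130 -100 0 0 0 0;160 -123 0 0 0 0;190 -146 0 0 0 0;220 -170 0 0 0 0;250 -193 0 0 0 0;280 -216 0 0 0 0;310 -240 0 0 0 0;327 -252 0 0 0 0" --hand 0

```text
time: 1.1
eef_pos: [0.4509, -0.2473, 0.2239]
tcp_rot: [0.982, 0.188, 0.0, -0.001]
force: [-0.1, 0.0, 0.3]
grip_width: 0.0174
grip_force: 0.0
```

Request:
carry_out --deltas "6 -18 0 0 0 0;16 -50 0 0 0 0;28 -86 0 0 0 0;40 -123 0 0 0 0;52 -160 0 0 0 0;64 -197 0 0 0 0;76 -235 0 0 0 0;88 -272 0 0 0 0;100 -310 0 0 0 0;112 -346 0 0 0 0;121 -374 0 0 0 0;126 -390 0 0 0 0"

```text
time: 2.1
eef_pos: [0.4235, 0.1611, 0.224]
tcp_rot: [0.982, 0.188, -0.0, -0.0]
force: [0.6, -0.2, -0.2]
grip_width: 0.0004
grip_force: 0.0
```

```bash
python3 - <<'E'
from h import *
from scipy.spatial.transform import Rotation as R
s=bot.get_state();p=s["eef_pos"];M=R.from_quat(s["tcp_rot"]).as_matrix();c=bot.calibration("wrist")
im=bot.get_image("wrist")
T=np.linalg.inv(c["pose"])
for t in([.4246,.1609,.108],[.5744,.0806,.077],[.4995,.1208,.08]):
    q=c["K"]@(T[:3,:3]@t+T[:3,3]);q=q[:2]/q[2];print(q.round(1))
    if 0<=q[0]<640 and 0<=q[1]<480: cv2.drawMarker(im,(int(round(q[0])),int(round(q[1]))),(0,0,255),0,14,1)
cv2.imwrite("pics/w1.png",im)
for t in([.4246,.1609,.165],[.5744,.0806,.15]):print(((np.array(t)-p)@M*1e3).round(1))
print(p)
E
```

```text
[324.7 243.4]
[514.1  77.6]
[416.2 159.1]
[ 1.   0.7 59. ]
[110.6 130.6  73.8]
[0.42348495 0.16113221 0.22395433]
```

View pics/w1.png

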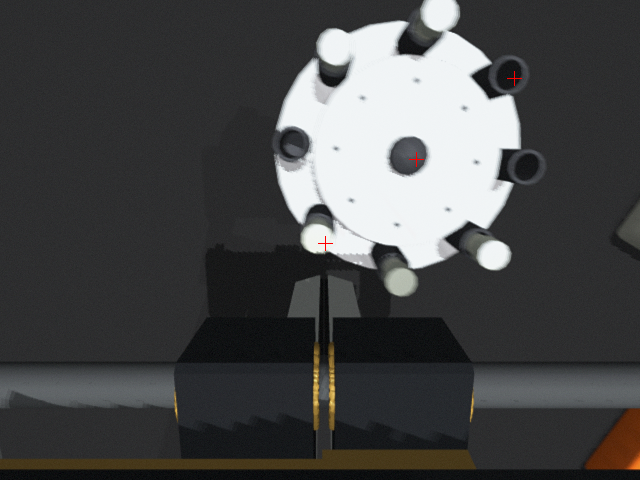

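The wrist view confirms the choice: the lone cap is at (316,236) and the empty mouth across from it at (509,74). Both sit about 5 mm off my red marks, so I refine from the rays.

```bash
python3 - <<'E'
from h import *
from scipy.spatial.transform import Rotation as R
s=bot.get_state();p=s["eef_pos"];M=R.from_quat(s["tcp_rot"]).as_matrix();c=bot.calibration("wrist")
for u,v,z,h in((316,236,.108,.165),(509,74,.077,.15),(408,154,.08,.15)):
    t=ray(c,u,v,z);print(t.round(4));t[2]=h;print(((t-p)@M*1e3).round(1))
E
```

```text
[0.427  0.1694 0.108 ]
[ 6.1 -5.2 58.9]
[0.5751 0.0864 0.077 ]
[112.9 126.7  73.6]
[0.5005 0.129  0.08  ]
[59.4 59.5 73.8]
```

Request:
carry_out --deltas "4 -3 8 0 0 0;4 -3 22 0 0 0;4 -3 38 0 0 0;4 -3 50 0 0 0;4 -3 57 0 0 0;4 -3 57 0 0 0;4 -3 57 0 0 0;4 -3 57 0 0 0;4 -3 57 0 0 0;4 -3 57 0 0 0;4 -3 57 0 0 0;4 -3 57 0 0 0"

```text
time: 3.15
eef_pos: [0.4273, 0.1627, 0.1676]
tcp_rot: [0.982, 0.186, 0.0, 0.0]
force: [0.0, -0.6, -0.1]
grip_width: 0.0003
grip_force: 0.0
```

Request:
carry_out --deltas "0 0 0 0 0 0;0 0 0 0 0 0;0 0 0 0 0 0;0 0 0 0 0 0;0 0 0 0 0 0;0 0 0 0 0 0;0 0 0 0 0 0;0 0 0 0 0 0;0 0 0 0 0 0;0 0 0 0 0 0;0 0 0 0 0 0;0 0 0 0 0 0"

```text
time: 4.15
eef_pos: [0.4271, 0.1626, 0.1672]
tcp_rot: [0.982, 0.186, -0.0, -0.0]
force: [1.0, 0.4, 0.2]
grip_width: 0.0002
grip_force: 0.0
```

Request:
carry_out --deltas "0 0 0 0 0 0;0 0 0 0 0 0;0 0 0 0 0 0;0 0 0 0 0 0;0 0 0 0 0 0;0 0 0 0 0 0;0 0 -8 0 0 0;0 0 -22 0 0 0;0 0 -38 0 0 0;0 0 -50 0 0 0;0 0 -56 0 0 0;0 0 -56 0 0 0"

```text
time: 5.15
eef_pos: [0.4281, 0.1628, 0.2252]
tcp_rot: [0.982, 0.186, 0.002, 0.0]
force: [0.1, -0.4, 0.0]
grip_width: 0.0004
grip_force: 0.0
```

Request:
carry_out --deltas "6 7 0 0 0 0;18 21 0 0 0 0;33 39 0 0 0 0;48 56 0 0 0 0;63 74 0 0 0 0;78 92 0 0 0 0;92 108 0 0 0 0;102 120 0 0 0 0;107 126 0 0 0 0;109 128 0 0 0 0;109 128 0 0 0 0;109 128 0 0 0 0"

```text
time: 6.15
eef_pos: [0.5748, 0.0837, 0.2227]
tcp_rot: [0.982, 0.186, -0.001, -0.0]
force: [0.0, 0.5, 0.4]
grip_width: 0.0006
grip_force: 0.0
```

Request:
carry_out --deltas "0 0 8 0 0 0;0 0 22 0 0 0;0 0 40 0 0 0;0 0 58 0 0 0;0 0 70 0 0 0;0 0 76 0 0 0;0 0 76 0 0 0;0 0 76 0 0 0;0 0 76 0 0 0;0 0 76 0 0 0;0 0 76 0 0 0;0 0 76 0 0 0"

```text
time: 7.15
eef_pos: [0.5758, 0.0834, 0.148]
tcp_rot: [0.982, 0.186, 0.001, 0.0]
force: [0.1, -1.3, 0.2]
grip_width: 0.0007
grip_force: 0.0
```

Request:
carry_out --deltas "0 0 0 0 0 0;0 0 0 0 0 0;0 0 0 0 0 0;0 0 0 0 0 0;0 0 0 0 0 0;0 0 0 0 0 0;0 0 0 0 0 0;0 0 0 0 0 0;0 0 0 0 0 0;0 0 0 0 0 0;0 0 0 0 0 0;0 0 0 0 0 0"

```text
time: 8.15
eef_pos: [0.5754, 0.0834, 0.1473]
tcp_rot: [0.982, 0.186, -0.0, -0.0]
force: [0.2, -0.3, 1.1]
grip_width: 0.0003
grip_force: 0.0
```

Request:
carry_out --deltas "0 0 0 0 0 0;0 0 0 0 0 0;0 0 0 0 0 0;0 0 0 0 0 0;0 0 0 0 0 0;0 0 0 0 0 0;0 0 -8 0 0 0;0 0 -22 0 0 0;0 0 -40 0 0 0;0 0 -58 0 0 0;0 0 -72 0 0 0;0 0 -76 0 0 0"

```text
time: 9.15
eef_pos: [0.5769, 0.0834, 0.2269]
tcp_rot: [0.982, 0.186, 0.003, 0.001]
force: [1.0, 0.1, 0.3]
grip_width: 0.0004
grip_force: 0.0
```

Request:
carry_out --deltas "-2 10 0 0 0 0;-6 30 0 0 0 0;-11 54 0 0 0 0;-16 78 0 0 0 0;-22 106 0 0 0 0;-28 134 0 0 0 0;-34 162 0 0 0 0;-39 190 0 0 0 0;-44 214 0 0 0 0;-47 230 0 0 0 0;-49 238 0 0 0 0;-49 238 0 0 0 0"

```text
time: 10.15
eef_pos: [0.6166, -0.1574, 0.2224]
tcp_rot: [0.983, 0.185, -0.001, -0.0]
force: [0.2, 0.5, 0.6]
grip_width: 0.0004
grip_force: 0.0
```

```bash
python3 - <<'E'
from h import *
s=bot.get_state();c=bot.calibration("wrist");im=bot.get_image("wrist")
t=np.array([.6173,-.1588,.067]);T=np.linalg.inv(c["pose"]);q=c["K"]@(T[:3,:3]@t+T[:3,3]);q=q[:2]/q[2]
print(q,s["eef_pos"])
cv2.drawMarker(im,(int(round(q[0])),int(round(q[1]))),(0,0,255),0,14,1);cv2.imwrite("pics/w2.png",im)
E
```

```text
[325.77142048 232.43273269] [ 0.61660102 -0.15741233  0.22235064]
```

View pics/w2.png

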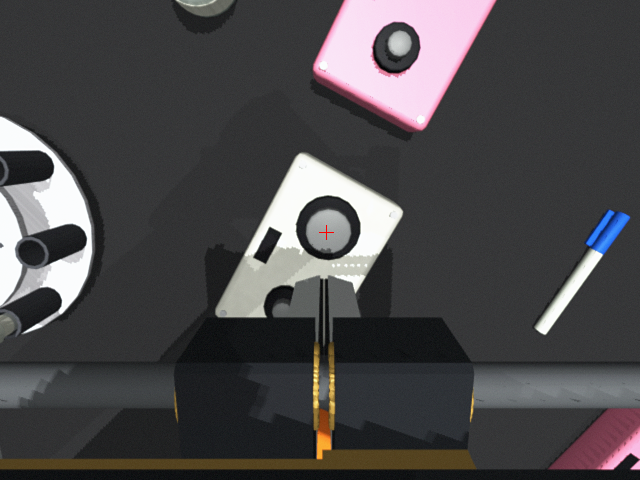

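The key centre is at (328,232), and my mark at (326,232) matches it. Descending.

Request:
carry_out --deltas "0 0 8 0 0 0;0 0 24 0 0 0;0 0 44 0 0 0;0 0 66 0 0 0;0 0 88 0 0 0;0 0 108 0 0 0;0 0 122 0 0 0;0 0 128 0 0 0;0 0 128 0 0 0;0 0 128 0 0 0"

```text
time: 11.03
eef_pos: [0.6173, -0.1557, 0.0958]
tcp_rot: [0.982, 0.187, 0.0, 0.0]
force: [-0.6, 0.2, -0.9]
grip_width: 0.0003
grip_force: 0.0
```

Request:
carry_out --deltas "0 0 3 0 0 0;0 0 6 0 0 0;0 0 8 0 0 0;0 0 10 0 0 0;0 0 12 0 0 0;0 0 13 0 0 0;0 0 14 0 0 0;0 0 14 0 0 0;0 0 14 0 0 0"

```text
time: 11.78
eef_pos: [0.6172, -0.1561, 0.0817]
tcp_rot: [0.982, 0.186, 0.0, 0.0]
force: [-1.1, 0.1, 3.8]
grip_width: 0.0007
grip_force: 1.9
```

Request:
carry_out --deltas "0 0 1 0 0 0;0 0 2 0 0 0;0 0 2.5 0 0 0;0 0 3 0 0 0;0 0 3 0 0 0"

```text
time: 12.2
eef_pos: [0.6173, -0.1562, 0.0799]
tcp_rot: [0.982, 0.186, 0.0, 0.0]
force: [-4.9, 2.2, 12.1]
grip_width: 0.0007
grip_force: 5.9
```

The force has risen to 12 N, so the key is against its stop. Releasing.

Request:
carry_out --deltas "0 0 -5 0 0 0;0 0 -14 0 0 0;0 0 -30 0 0 0;0 0 -55 0 0 0;0 0 -80 0 0 0;0 0 -105 0 0 0;0 0 -125 0 0 0;0 0 -135 0 0 0;0 0 -140 0 0 0;0 0 -140 0 0 0;0 0 -140 0 0 0;0 0 -140 0 0 0"

```text
time: 13.2
eef_pos: [0.616, -0.1556, 0.2161]
tcp_rot: [0.982, 0.186, -0.001, -0.001]
force: [0.7, -0.2, -0.3]
grip_width: 0.0003
grip_force: 0.0
```

```bash
python3 - <<'E'
from h import *
s=bot.get_state();print(s["time"],s["eef_pos"],s["force"]);print(bot.job_done())
E
```

```text
13.2 [ 0.61601986 -0.15561599  0.21614513] [ 0.67657246 -0.16807181 -0.29455719]
the job is handed in; nothing more can be done
None
```

I pointed at the lone tube and then at the empty pocket across from it, about 2 s each. I then pressed the white box's larger key down to its stop and let it go, and handed the job in at 13.2 s; no verdict was returned.

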